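# Latch the dock tray and bolt it

## Task

The small tray has popped out of its wooden dock on the bench. Press its front straight in until the push-push latch catches, let go and make sure it stays in, then slide the barrel bolt on top of the dock all the way across into the keeper on the tray. Leave the glue bottle and the sanding block where they are.

Things in the scene. Friction and masses are not known exactly. Their poses are not given: they have to be found in the camera images.
- dock: Plywood tray dock fixed to the bench, 160 deep (x) x 170 wide (y) x 80 mm high, roofed. Origin: centre of its underside; its x axis points from the open front to the back (the tray goes in along +x), z up. The barrel bolt lies on its roof.
- tray (a joint): How far the tray stands out of its latched position (m), along the dock's -x. Start 0.050 to 0.062; 0 = latched; -0.010 = hard stop. Press to -0.008 or further and let go: it returns to 0 (within 1 mm) and stays. Pressed so a second time it is released and springs out to about 0.050; let go too early it springs out too. Spring: under 1 N out, 6 N at 0, friction 1.2 N.
- push_pad (a point): Centre of the steel push pad (60 wide x 40 mm high, nearly flush) on the outer face of the tray's wooden front, 60 mm above the bench; moves with the tray. The front is 170 wide, 12 thick, from 4 to 95 mm above the bench. Latched, the pad is 107 mm in front (dock -x) of the dock's origin, with a 14 mm gap between front and dock. Axes as the dock's.
- bolt (a joint): How far the barrel bolt is slid towards the keeper (m): 0 = fully withdrawn (start 0 to 0.008), 0.045 = stop. It slides along the dock's +y and stays where it is left; friction 1.5 N. From about 0.014 the tip is in the keeper, from 0.028 it stands out of its far side.
- bolt_knob (a point): Point on the axis of the bolt's upright dark knob, a cylinder 14 mm in diameter that spans 104 to 130 mm above the bench; this point is 120 mm above the bench. It moves with the bolt. Push or pinch the knob. The straps round the rod are the highest things below it, top 100 mm above the bench.
- bolt_tip (a point): Tip of the steel rod of the bolt, 10 mm in diameter, axis 92 mm above the bench; moves with the bolt.
- keeper (a point): Centre of the opening of the steel keeper, a staple carried by the tray's front behind its top edge: 14 mm long along the dock's y, opening 17 mm wide along x, top 105 mm above the bench. Axes as the dock's. With the tray latched it is in line with the bolt, 45 mm in front of the dock's origin and 33 mm to its +y side.
- glue_bottle: Upright wood-glue bottle, 40 mm in diameter, 110 mm high, stands loose on the bench to the right of the dock (-y), beyond a long bare stick. Origin: centre of its underside. Not to be moved.
- sanding_block: Flat wooden block, 87x112x26 mm, lies loose on the bench to the right of the dock (-y), beyond a long bare stick. Origin: centre of its underside. Not to be moved.

How it is judged:
By the outcome, as a careful person would: the job done as asked, in the order asked, and still so for the second after the job is handed in, with the robot touching nothing.
It also fails if it takes over 43 s, if anything falls off the work surface, if the arm or the gripper's body presses on something with over 40 N, if the wrist force passes 120 N, or if a joint passes its speed limit or range.

## Robot

A 7-joint arm with a two-finger parallel gripper is mounted at the origin on the work surface; the furniture and walls round the work are solid. World frame = base frame: x ahead of the robot, y to its left, z up, the work surface at z = 0. Lengths are in m, angles in rad, forces in N, time in s.
With the tool pointing down it reaches from about 0.425 to 0.875 m from the base axis. Payload 4.7 kg.
Tool frame: the origin (TCP) lies midway between the tips of the shut fingers; the grasp point (between the pads) lies 19 mm behind it; z points along the fingers, y is the line along which they close (so a half turn about z gives the same grasp; the last joint's range is limited). The gripper opens to 87 mm and grips with 3 to 60 N. Pads are 19 mm wide; open, the fingers measure 117 mm over their backs; the gripper's body (75 mm by 190 mm) begins 51 mm behind the grasp point.
Start: joints at [-1.33, 0.321, -0.07, 1.45, 0.023, 1.371, -0.057], TCP at [0.146, 0.633, 0.223] pointing down, gripper open.
Joint ranges: [-2.86, 2.86], [-0.3, 2.09], [-1.38, 1.24], [0.06, 2.45], [-1.56, 4.7], [0.09, 2.05], [-2.69, 2.69]. Speed limits (rad/s): [2.57, 2.57, 3.14, 3.14, 3.14, 3.14, 3.14].

## Interface

Orientations are given as a rotation vector (axis times angle).
In Python, from bench import ctrl, telemetry, get_image, camera_model gives the robot as it stands (ctrl), with the cameras as plain functions and the readings (telemetry).
- The arm moves only by the tool nudge_tcp, called after "Request:" as name(argument=value, ...) on one line, values as JSON. Schema: {"type":"object","properties":{"rows":{"type":"array","items":{"type":"object","properties":{"x":{"type":"number"},"y":{"type":"number"},"z":{"type":"number"},"yaw":{"type":"number"},"finger_gap":{"type":"number"}},"additionalProperties":false,"required":["finger_gap"]},"minItems":1,"maxItems":20},"squeeze":{"type":"number"},"only":{"type":"string"},"quiet":{"type":"boolean"},"lines":{"type":"string"}},"required":["rows"],"additionalProperties":false}. rows is a list of rows, 1 to 20 of them, each an object with the fields x, y, z (the shift in parts of the range, where 1.0 means 0.8 m), yaw (a turn about the tool's z in normalised numbers (1 is pi rad)), finger_gap (the opening from 0.0 (shut) to 1.0 (fully open)); a field left out counts as zero (the opening has to be given); each row is the pose to reach, as a shift and turn from the pose commanded when the call began, along the tool's axes at that moment; what a row does not reach only later rows make up. A row lasts 1/10 s, in which the tool goes at most 0.05 m and 0.15 rad, less where a joint would pass 70% of its speed; a pose out of reach is approached as far as the arm can. The fingers move at their own pace and stop on an object; squeeze is the grip in N (left out, the last holds). Time passes only in rows, so rows that do not move let the fingers close. The tool returns the time, the measured TCP pose, the force, the opening and the grip force at its end. only (a regular expression) keeps the lines of the reply that match it, lines (a string "A,B") keeps lines A to B, and quiet returns only ok. Input that does not fit is refused with a message, and nothing moves.
- telemetry.get_state(): the state, without advancing time (a new reading comes with each control period).
- get_image(name): name is "scene" or "top" or "wrist"; returns the picture (400x640x3 uint8, red, green, blue); there is no depth.
- camera_model(name): a dict with "vertical_fov" (degrees; the focal length in pixels is half the picture's height over the tangent of half this angle, whatever the lens; pixels are square), "cx", "cy" (the principal point, pixels), "rvec" (rotation vector, rad) and "tvec" (3), from world to camera coordinates, as OpenCV has them; the wrist camera has in their place "hand_eye" (4x4, takes a point from camera to tool coordinates, whose origin is the TCP and whose axes are the flange's). Camera axes: x right, y down, z forward; pixel columns grow to the right and rows downward; lengths in m; the calibration is good to about 2 mm. A picture is of the moment at which its call begins: read the wrist's pose just before it. camera_model takes no time and is no camera call.
- ctrl.close_job(): hands the job in; it is judged then, once.
The state is a dict: "time": time; "joint_positions": joint angles; "qd": joint speeds; "joint_torque": joint torques, N m; "position": TCP position; "tool_rot": TCP orientation; "ft_force": force on the tool from outside, world axes, zero at the start; "torque": the same for the moment, N m; "grip_width": opening from 0.0 (shut) to 1.0 (fully open); "grip_force": force on a finger pad.
Only numpy, scipy, OpenCV 4.12 (cv2) and the standard library are available. Lean on these libraries where they do the work, as an engineer would, in place of code of your own. Each camera call takes 0.05 s, during which the arm holds its last target. There are 200 camera calls.

## Working session

There is one attempt and no reset: what is moved stays moved. The work goes in short steps, Python scripts to look and compute and a tool call to move; the robot and the scene stay as the last step left them, time stands still between calls to the robot, and variables do not carry over. Pictures are saved under pics/ and viewed, at most 10 in all, crops included, and the job is handed in when it is done.

```bash
ls; mkdir -p pics
```

Run:
```python
from bench import ctrl, telemetry, get_image, camera_model
import cv2
for n in("scene","top"):
    cv2.imwrite(f"pics/{n}0.png",get_image(n)[:,:,::-1]); print(n,camera_model(n))
s=telemetry.get_state(); print(s["time"],s["position"],s["tool_rot"],s["ft_force"],s["grip_width"])
```

```text
bench.py
pics
scene {'vertical_fov': 48.95312623643756, 'cx': 321.77052575866804, 'cy': 195.77319770061115, 'rvec': array([ 2.07745469, -0.94046556,  0.43988812]), 'tvec': array([-0.41640336,  0.36692486,  0.82557894])}
top {'vertical_fov': 47.12909939803759, 'cx': 317.1622773226421, 'cy': 198.41340442178668, 'rvec': array([ 2.12016939, -2.16142583,  0.13162031]), 'tvec': array([0.00761068, 0.63226737, 1.23538371])}
0.1 [0.14607183 0.63287719 0.22159961] [-3.55388036e-01 -3.12131835e+00  2.63460742e-03] [-0.09383834  1.58112649 -0.62686917] 1.0028814320061499
```

View pics/scene0.png

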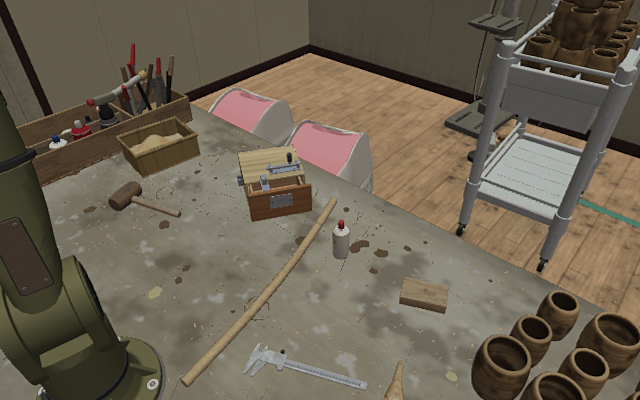

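View pics/top0.png

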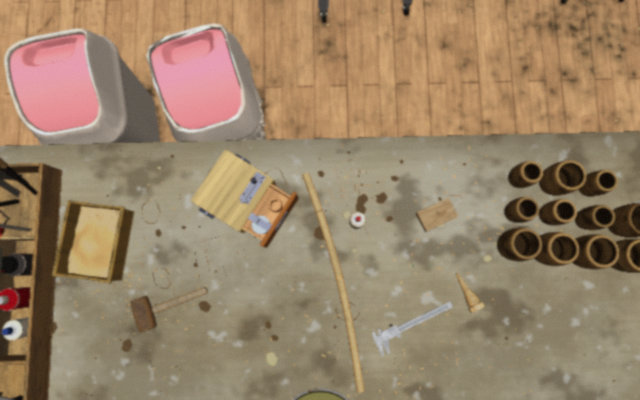

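Create h.py:
```python
import numpy as np,cv2
from bench import ctrl, telemetry, get_image, camera_model
from scipy.spatial.transform import Rotation as R
def cam(n,s=None):
    m=camera_model(n); f=200/np.tan(np.radians(m["vertical_fov"])/2)
    K=np.array([[f,0,m["cx"]],[0,f,m["cy"]],[0,0,1]])
    if "rvec" in m:
        Rc=cv2.Rodrigues(np.array(m["rvec"]))[0]; t=np.array(m["tvec"])
    else:
        s=s or telemetry.get_state(); T=np.eye(4); T[:3,:3]=R.from_rotvec(s["tool_rot"]).as_matrix(); T[:3,3]=s["position"]
        W=np.linalg.inv(T@np.array(m["hand_eye"])); Rc=W[:3,:3]; t=W[:3,3]
    return K,Rc,t
def proj(c,p):
    K,Rc,t=c; q=K@(Rc@np.array(p,float)+t); return (q[:2]/q[2]).round(1)
def plane(c,px,z):
    K,Rc,t=c; d=Rc.T@np.linalg.inv(K)@[px[0],px[1],1]; o=-Rc.T@t
    return (o+d*(z-o[2])/d[2]).round(4)
```

Run:
```python
from h import *
for n in("scene","top"):
    c=cam(n); print(n,"cam",-c[1].T@c[2],proj(c,[0,0,0]),proj(c,[.146,.633,.223]),proj(c,[.5,0,0]))
m=camera_model("wrist");print(m)
s=telemetry.get_state();print(R.from_rotvec(s["tool_rot"]).as_matrix().round(3))
from h import cv2
c=cam("top");im=cv2.imread("pics/top0.png");a=cv2.resize(im[140:260,180:310],None,fx=4.4,fy=4.4,interpolation=cv2.INTER_CUBIC)
b=cv2.imread("pics/scene0.png");b=cv2.resize(b[140:225,230:320],None,fx=6,fy=6,interpolation=cv2.INTER_CUBIC)
cv2.imwrite("pics/c1.png",a);cv2.imwrite("pics/c2.png",b)
```

```text
scene cam [-0.03037192 -0.59509358  0.79658482] [100.2 391. ] [  5.1 142.4] [288.5 247.5]
top cam [ 0.45362411 -0.02475354  1.31133722] [320.  433.1] [ 39.9 404.5] [316.7 246.6]
{'vertical_fov': 69.30028927147923, 'cx': 316.0883856641495, 'cy': 199.81893730483958, 'hand_eye': array([[ 1.27353615e-03, -9.61989889e-01, -2.73082098e-01,
         7.43817325e-02],
       [ 9.99998868e-01,  1.00629515e-03,  1.11867073e-03,
         3.39503096e-04],
       [-8.01348743e-04, -2.73083214e-01,  9.61990081e-01,
        -1.61639689e-01],
       [ 0.00000000e+00,  0.00000000e+00,  0.00000000e+00,
         1.00000000e+00]])}
[[-0.974  0.225 -0.   ]
 [ 0.225  0.974 -0.002]
 [-0.    -0.002 -1.   ]]
```

View pics/c1.png

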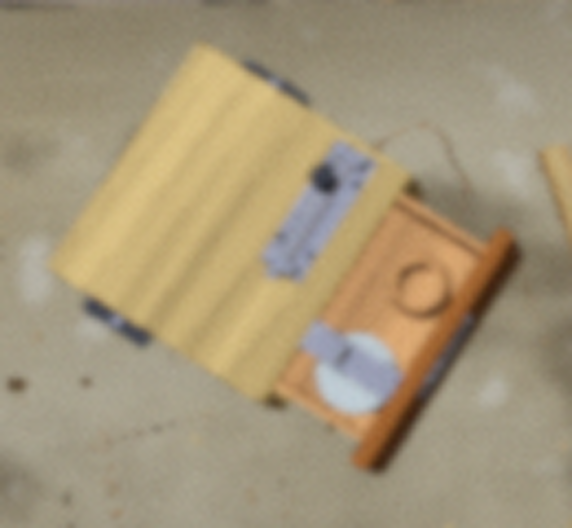

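View pics/c2.png

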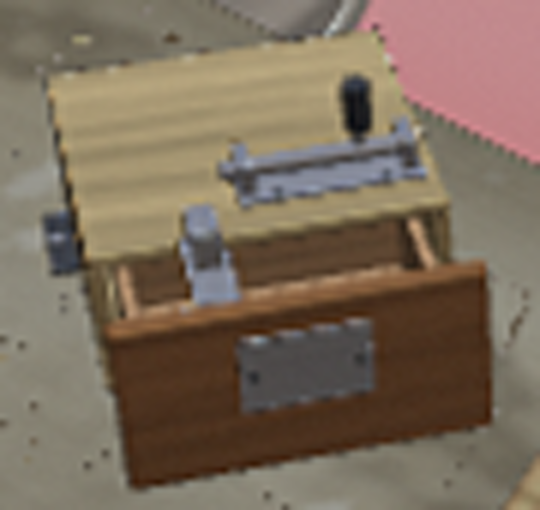

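Add to h.py:
```python
def tri(c1,p1,c2,p2):
    P=[c[0]@np.c_[c[1],c[2]] for c in(c1,c2)]
    q=cv2.triangulatePoints(P[0],P[1],np.array(p1,float),np.array(p2,float)).ravel(); return (q[:3]/q[3]).round(4)
```

Run:
```python
from h import *
c=cam("top");t=lambda x,y:((x+.5)/4.4-.5+180,(y+.5)/4.4-.5+140);s=lambda x,y:((x+.5)/6-.5+230,(y+.5)/6-.5+140)
BR,BL,FR,FL=[plane(c,t(*p),.08) for p in((200,45),(55,265),(410,185),(270,400))]
print("corners",BR,BL,FR,FL)
n=np.linalg.norm;print("sizes",n(BR-BL),n(FR-FL),n(BR-FR),n(BL-FL))
u=(BR+BL-FR-FL)[:2];v=(BL+FL-BR-FR)[:2];print("yaw",np.degrees(np.arctan2(u[1],u[0])),np.degrees(np.arctan2(-v[0],v[1])))
o=(BR+BL+FR+FL)[:2]/4;print("origin",o)
yaw=(np.arctan2(u[1],u[0])+np.arctan2(-v[0],v[1]))/2;A=np.array([[np.cos(yaw),np.sin(yaw)],[-np.sin(yaw),np.cos(yaw)]])
loc=lambda p:(A@(np.array(p)[:2]-o)).round(4)
print("yaw",yaw)
for a in((515,245),(375,465)): p=plane(c,t(*a),.095);print("front edge",p,loc(p))
k=plane(c,t(325,170),.13);print("knobtop",k,loc(k))
c2=cam("scene")
k=tri(c,t(325,170),c2,s(355,82));print("knob tri",k,loc(k))
for pp,z in (((355,82),.13),): print("knob scene",loc(plane(c2,s(*pp),z)))
for pp in((50,80),(380,35),(450,205),(80,262)): print("scene roof",loc(plane(c2,s(*pp),.08)),end="")
for pp,z in (((108,330),.095),((487,265),.095),((132,487),.004),((492,420),.004)): print("scene front",loc(plane(c2,s(*pp),z)))
```

```text
corners [0.768  0.2469 0.08  ] [0.6303 0.3356 0.08  ] [0.676  0.1152 0.08  ] [0.5441 0.2017 0.08  ]
sizes 0.16379554328491364 0.15773350943918038 0.1606514550198659 0.15924713498207743
yaw 56.14100680120285 56.98210884759393
origin [0.6546  0.22485]
yaw 0.9871854140929126
front edge [0.6347 0.0495 0.095 ] [-0.1573 -0.08  ]
front edge [0.5027 0.1353 0.095 ] [-0.1584  0.0774]
knobtop [0.6771 0.1603 0.13  ] [-0.0415 -0.0543]
knob tri [0.6759 0.1615 0.1294] [-0.0411 -0.0527]
knob scene [-0.0419 -0.0507]
scene roof [0.0783 0.083 ]scene roof [ 0.0742 -0.0846]scene roof [-0.0807 -0.0849]scene roof [-0.0781  0.0871]scene front [-0.1509  0.0821]
scene front [-0.1501 -0.086 ]
scene front [-0.1503  0.0818]
scene front [-0.1489 -0.0862]
```

The top crop shows the dock yawed about 56.6°. Its roof corners are near (200,45), (55,265), (410,185) and (270,400). The tray front's outer edge runs from (515,245) to (375,465), the knob is at (325,170) and the keeper plate around (350,365). The scene crop agrees: knob top at (355,82), pad centre at (306,366). Next I move to hover in front of the pad with tool x along dock +x and the fingers shut.

Careful with the scale: shifts go in shares of 0.8 m and turns go in shares of pi rad. That gives: -0.517 m / 0.8 = -0.6463, -0.512 m / 0.8 = -0.64, 1.927 rad / 3.1416 = 0.6134.

Request:
nudge_tcp(rows=[{"x": -0.0188, "y": -0.0175, "yaw": 0.0191, "finger_gap": 0}, {"x": -0.05, "y": -0.0463, "yaw": 0.0573, "finger_gap": 0}, {"x": -0.0875, "y": -0.08, "yaw": 0.0955, "finger_gap": 0}, {"x": -0.125, "y": -0.1125, "yaw": 0.1337, "finger_gap": 0}, {"x": -0.1688, "y": -0.1538, "yaw": 0.1719, "finger_gap": 0}, {"x": -0.2125, "y": -0.1938, "yaw": 0.2101, "finger_gap": 0}, {"x": -0.2563, "y": -0.2338, "yaw": 0.2483, "finger_gap": 0}, {"x": -0.3, "y": -0.2738, "yaw": 0.2865, "finger_gap": 0}, {"x": -0.3438, "y": -0.3125, "yaw": 0.3247, "finger_gap": 0}, {"x": -0.3875, "y": -0.3525, "yaw": 0.3629, "finger_gap": 0}, {"x": -0.4313, "y": -0.3938, "yaw": 0.4011, "finger_gap": 0}, {"x": -0.475, "y": -0.4325, "yaw": 0.4393, "finger_gap": 0}, {"x": -0.5188, "y": -0.4725, "yaw": 0.4775, "finger_gap": 0}, {"x": -0.5625, "y": -0.5125, "yaw": 0.5157, "finger_gap": 0}, {"x": -0.6, "y": -0.5463, "yaw": 0.5539, "finger_gap": 0}, {"x": -0.625, "y": -0.57, "yaw": 0.5889, "finger_gap": 0}, {"x": -0.64, "y": -0.5838, "yaw": 0.608, "finger_gap": 0}, {"x": -0.6463, "y": -0.5888, "yaw": 0.6134, "finger_gap": 0}, {"x": -0.6463, "y": -0.5888, "yaw": 0.6134, "finger_gap": 0}, {"x": -0.6463, "y": -0.5888, "yaw": 0.6134, "finger_gap": 0}], squeeze=30)

```text
time: 2.1
position: [0.5434, 0.0601, 0.2223]
tool_rot: [-2.762, -1.494, 0.001]
ft_force: [0.2, -0.3, 0.3]
grip_width: 0.005
grip_force: 0.0
```

Run:
```python
from h import *
s=telemetry.get_state();im=get_image("wrist");np.save("w1.npy",im)
import pickle;pickle.dump(s,open("w1.pkl","wb"))
print(R.from_rotvec(s["tool_rot"]).as_matrix().round(3),s["joint_positions"])
cv2.imwrite("pics/w1.png",im[:,:,::-1])
```

```text
[[ 0.547  0.837 -0.001]
 [ 0.837 -0.547  0.001]
 [ 0.    -0.001 -1.   ]] [-0.69195436  0.10392628  0.57627936  1.72880601 -0.05922625  1.3267486
 -0.68313964]
```

View pics/w1.png

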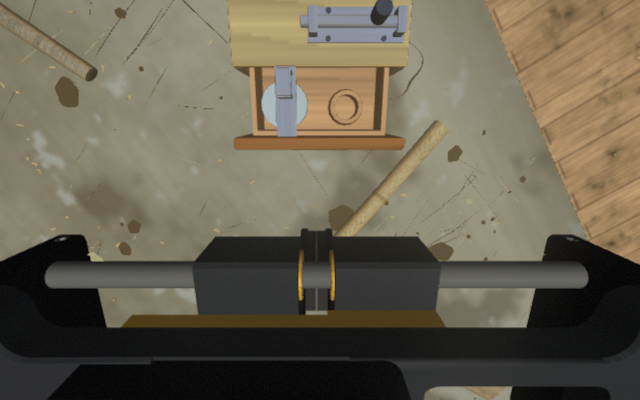

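The wrist view shows the roof front edge at row 67 (columns 233–408), the tray front's outer top edge at row 149 (columns 234–405), the keeper at (286,80) and the knob at (382,12). The shut fingers are at column 316.

Run:
```python
from h import *
import pickle
s=pickle.load(open("w1.pkl","rb"));c=cam("wrist",s);T=R.from_rotvec(s["tool_rot"]).as_matrix()
f=lambda u,v,z:(T.T@(plane(c,(u,v),z)-s["position"])).round(4)[:2]
for k,a in dict(roofL=(232,67,.08),roofR=(409,67,.08),frL=(234,149,.095),frR=(405,149,.095),inL=(234,137,.095),knobtop=(385,8,.13),keepTopL=(276,67,.105),keepTopR=(296,67,.105),keepBot=(286,100,.105),tip=(300,20,.092)).items(): print(k,"tool xy",f(*a),"world",plane(c,a[:2],a[2]))
```

```text
roofL tool xy [ 0.1225 -0.0812] world [0.5424 0.2071 0.08  ]
roofR tool xy [0.1226 0.0899] world [0.6856 0.1136 0.08  ]
frL tool xy [ 0.0456 -0.0809] world [0.5005 0.1426 0.095 ]
frR tool xy [0.0459 0.0881] world [0.6421 0.0503 0.095 ]
inL tool xy [ 0.0572 -0.0801] world [0.5076 0.1519 0.095 ]
knobtop tool xy [0.1565 0.053 ] world [0.6733 0.1621 0.13  ]
keepTopL tool xy [ 0.1186 -0.0354] world [0.5786 0.1788 0.105 ]
keepTopR tool xy [ 0.1186 -0.0177] world [0.5934 0.1691 0.105 ]
keepBot tool xy [ 0.0909 -0.0273] world [0.5702 0.1512 0.105 ]
tip tool xy [ 0.1593 -0.0143] world [0.6185 0.2013 0.092 ]
```

Converted, 0.17 m / 0.8 = 0.2125, 0.05 m / 0.8 = 0.0625.

Request:
nudge_tcp(rows=[{"y": 0.0025, "z": 0.0375, "finger_gap": 0}, {"y": 0.005, "z": 0.0875, "finger_gap": 0}, {"y": 0.005, "z": 0.1375, "finger_gap": 0}, {"y": 0.005, "z": 0.1875, "finger_gap": 0}, {"y": 0.005, "z": 0.2125, "finger_gap": 0}, {"x": 0.0125, "y": 0.005, "z": 0.2125, "finger_gap": 0}, {"x": 0.025, "y": 0.005, "z": 0.2125, "finger_gap": 0}, {"x": 0.0375, "y": 0.005, "z": 0.2125, "finger_gap": 0}, {"x": 0.0438, "y": 0.005, "z": 0.2125, "finger_gap": 0}, {"x": 0.05, "y": 0.005, "z": 0.2125, "finger_gap": 0}, {"x": 0.0563, "y": 0.005, "z": 0.2125, "finger_gap": 0}, {"x": 0.0625, "y": 0.005, "z": 0.2125, "finger_gap": 0}, {"x": 0.0625, "y": 0.005, "z": 0.2125, "finger_gap": 0}])

```text
time: 3.45
position: [0.5757, 0.0981, 0.0528]
tool_rot: [2.766, 1.489, 0.002]
ft_force: [0.3, -1.0, 1.1]
grip_width: 0.005
grip_force: 0.6
```

Request:
nudge_tcp(rows=[{"x": 0.0063, "y": -0.0025, "finger_gap": 0}, {"x": 0.015, "y": -0.0025, "finger_gap": 0}, {"x": 0.0238, "y": -0.0025, "finger_gap": 0}, {"x": 0.0313, "y": -0.0025, "finger_gap": 0}, {"x": 0.0375, "y": -0.0025, "finger_gap": 0}, {"x": 0.0425, "y": -0.0025, "finger_gap": 0}, {"x": 0.045, "y": -0.0025, "finger_gap": 0}, {"x": 0.045, "y": -0.0025, "finger_gap": 0}])

```text
time: 4.25
position: [0.5929, 0.1265, 0.0525]
tool_rot: [2.766, 1.486, -0.003]
ft_force: [-3.3, -5.0, 4.0]
grip_width: 0.007
grip_force: 3.2
```

Run:
```python
from h import *
s=telemetry.get_state();im=get_image("wrist")
T=R.from_rotvec(s["tool_rot"]).as_matrix();print(T.T@s["ft_force"])
cv2.imwrite("pics/w2.png",im[:,:,::-1])
```

```text
[-5.99023854  0.05819369 -4.00379393]
```

View pics/w2.png

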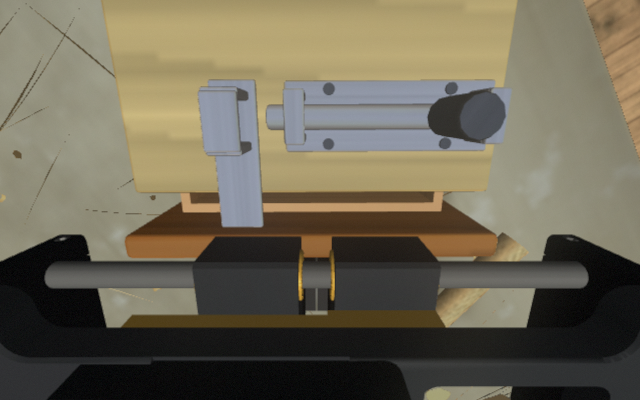

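The keeper (row 120) is almost in line with the bolt rod (row 117), so the tray is nearly at the latched position. I keep pressing in small steps.

Converted, 0.009 m / 0.8 = 0.0113, 0.007 m / 0.8 = 0.0088.

Request:
nudge_tcp(rows=[{"x": 0.0038, "finger_gap": 0}, {"x": 0.0063, "finger_gap": 0}, {"x": 0.0088, "finger_gap": 0}, {"x": 0.0113, "finger_gap": 0}, {"x": 0.0113, "finger_gap": 0}])

```text
time: 4.8
position: [0.5976, 0.1337, 0.0525]
tool_rot: [2.766, 1.486, -0.004]
ft_force: [-3.3, -7.2, 4.1]
grip_width: 0.006
grip_force: 3.5
```

Converted, 0.003 m / 0.8 = 0.0038, 0.002 m / 0.8 = 0.0025.

Request:
nudge_tcp(rows=[{"x": 0.0025, "finger_gap": 0}, {"x": 0.0038, "finger_gap": 0}, {"x": 0.0038, "finger_gap": 0}])

```text
time: 5.1
position: [0.5991, 0.136, 0.0525]
tool_rot: [2.766, 1.486, -0.005]
ft_force: [-3.5, -6.8, 4.6]
grip_width: 0.004
grip_force: 3.9
```

Request:
nudge_tcp(rows=[{"x": 0.0025, "finger_gap": 0}, {"x": 0.0038, "finger_gap": 0}, {"x": 0.0038, "finger_gap": 0}])

```text
time: 5.4
position: [0.5992, 0.1363, 0.0525]
tool_rot: [2.766, 1.484, -0.012]
ft_force: [-7.7, -10.6, 8.9]
grip_width: 0.005
grip_force: 6.7
```

The force is rising while the position has stalled, which means the hard stop. I press slightly more, then back straight off.

Converted, 0.002 m / 0.8 = 0.0025.

Request:
nudge_tcp(rows=[{"x": 0.0025, "finger_gap": 0}, {"x": 0.0025, "finger_gap": 0}])

```text
time: 5.6
position: [0.5992, 0.1363, 0.0525]
tool_rot: [2.767, 1.483, -0.017]
ft_force: [-11.1, -13.0, 12.8]
grip_width: 0.006
grip_force: 8.7
```

Request:
nudge_tcp(rows=[{"x": -0.0063, "finger_gap": 0}, {"x": -0.0125, "finger_gap": 0}, {"x": -0.0188, "finger_gap": 0}, {"x": -0.0313, "finger_gap": 0}, {"x": -0.0563, "finger_gap": 0}, {"x": -0.0875, "finger_gap": 0}, {"x": -0.1125, "finger_gap": 0}, {"x": -0.1125, "finger_gap": 0}, {"x": -0.1125, "finger_gap": 0}])

```text
time: 6.5
position: [0.5531, 0.0693, 0.0528]
tool_rot: [-2.765, -1.489, -0.003]
ft_force: [-0.2, 0.5, 0.6]
grip_width: 0.003
grip_force: 0.0
```

Run:
```python
from h import *
import pickle
s=telemetry.get_state();im=get_image("wrist");pickle.dump(s,open("w3.pkl","wb"))
cv2.imwrite("pics/w3.png",im[:,:,::-1])
```

```text
(no output)
```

View pics/w3.png

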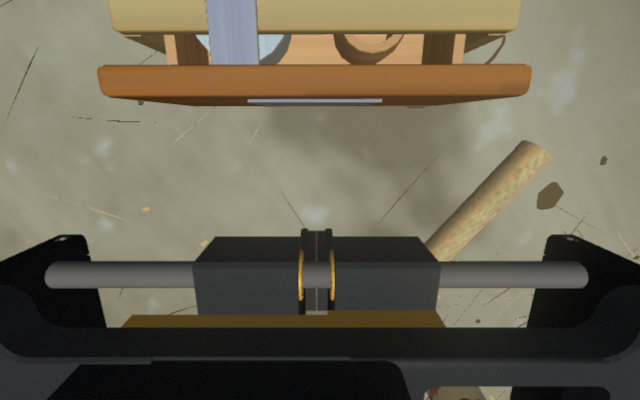

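The tray front now stands close to the dock: roof edge at row 33, inner top edge of the front at row 65, outer edge at row 97. I'll measure the gap.

Run:
```python
from h import *
import pickle
s=pickle.load(open("w3.pkl","rb"));c=cam("wrist",s);T=R.from_rotvec(s["tool_rot"]).as_matrix()
for k,a in dict(roofL=(115,33,.08),roofR=(518,34,.08),frL=(105,97,.095),frM=(315,97,.095),inM=(315,65,.095)).items(): print(k,(T.T@(plane(c,a[:2],a[2])-s["position"])).round(4)[:2])
```

```text
roofL [ 0.1091 -0.0835]
roofR [0.1089 0.0842]
frL [ 0.083  -0.0822]
frM [ 0.0831 -0.0002]
inM [ 0.0946 -0.0003]
```

The gap is 14.4 mm, against 14 mm when latched, so it is latched and holding. Next I go to the knob's −y side (tool +y).

Converted, 0.1435 m / 0.8 = 0.1794, 0.11 m / 0.8 = 0.1375.

Request:
nudge_tcp(rows=[{"z": -0.0375, "finger_gap": 0}, {"y": 0.0125, "z": -0.0875, "finger_gap": 0}, {"x": 0.0125, "y": 0.0375, "z": -0.125, "finger_gap": 0}, {"x": 0.0438, "y": 0.075, "z": -0.125, "finger_gap": 0}, {"x": 0.0875, "y": 0.1063, "z": -0.125, "finger_gap": 0}, {"x": 0.1375, "y": 0.1125, "z": -0.125, "finger_gap": 0}, {"x": 0.1688, "y": 0.1125, "z": -0.125, "finger_gap": 0}, {"x": 0.1794, "y": 0.1125, "z": -0.125, "finger_gap": 0}, {"x": 0.1794, "y": 0.1125, "z": -0.125, "finger_gap": 0}, {"x": 0.1794, "y": 0.1125, "z": -0.1, "finger_gap": 0}, {"x": 0.1794, "y": 0.1125, "z": -0.0788, "finger_gap": 0}, {"x": 0.1794, "y": 0.1125, "z": -0.0713, "finger_gap": 0}, {"x": 0.1794, "y": 0.1125, "z": -0.0713, "finger_gap": 0}])

```text
time: 7.85
position: [0.7057, 0.1374, 0.1081]
tool_rot: [-2.766, -1.488, 0.004]
ft_force: [0.2, 0.1, -0.5]
grip_width: 0.006
grip_force: 0.0
```

Run:
```python
from h import *
s=telemetry.get_state();im=get_image("wrist")
c=cam("wrist",s)
cv2.imwrite("pics/w4.png",im[:,:,::-1]);print(s["position"],s["ft_force"])
cv2.imwrite("pics/t4.png",np.hstack([cv2.resize(get_image("scene")[140:225,230:320,::-1],(400,380)),cv2.resize(get_image("top")[140:260,180:310,::-1],(400,380))]))
```

```text
[0.7056889  0.1374305  0.10813515] [ 0.18172312  0.13335356 -0.46245027]
```

View pics/w4.png

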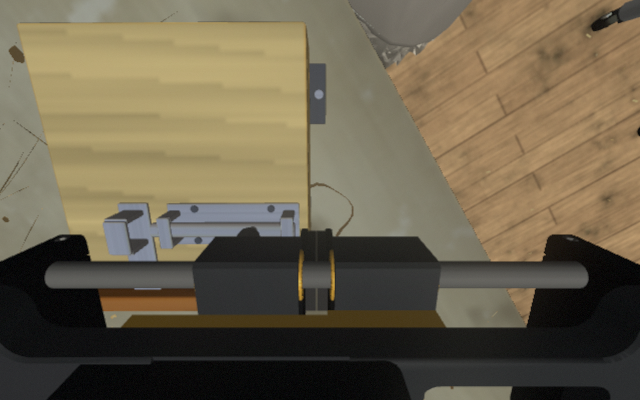

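View pics/t4.png

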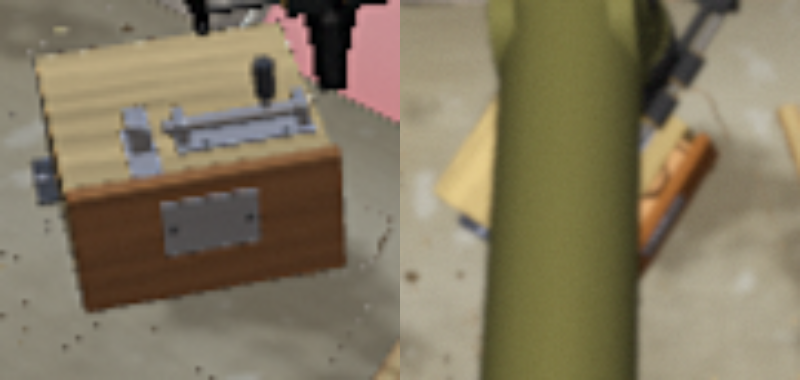

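The tray is still in. The knob is at about (250,232), clear to the left of the finger at column 316, and the rod is in line with the keeper. I push along tool −y.

Converted, -0.049 m / 0.8 = -0.0613, -0.039 m / 0.8 = -0.0488.

Request:
nudge_tcp(rows=[{"x": 0.0025, "y": -0.0088, "finger_gap": 0}, {"x": 0.0025, "y": -0.0175, "finger_gap": 0}, {"x": 0.0025, "y": -0.0238, "finger_gap": 0}, {"x": 0.0025, "y": -0.03, "finger_gap": 0}, {"x": 0.0025, "y": -0.0363, "finger_gap": 0}, {"x": 0.0025, "y": -0.0425, "finger_gap": 0}, {"x": 0.0025, "y": -0.0488, "finger_gap": 0}, {"x": 0.0025, "y": -0.055, "finger_gap": 0}, {"x": 0.0025, "y": -0.0613, "finger_gap": 0}, {"x": 0.0025, "y": -0.0613, "finger_gap": 0}])

```text
time: 9.0
position: [0.6663, 0.1676, 0.1096]
tool_rot: [-2.765, -1.49, 0.001]
ft_force: [0.2, -0.3, -0.3]
grip_width: 0.003
grip_force: 0.0
```

Request:
nudge_tcp(rows=[{"y": -0.0038, "finger_gap": 0}, {"y": -0.0063, "finger_gap": 0}, {"y": -0.0063, "finger_gap": 0}])

```text
time: 9.3
position: [0.6627, 0.1696, 0.1095]
tool_rot: [-2.766, -1.489, 0.001]
ft_force: [1.0, 0.1, 0.2]
grip_width: 0.004
grip_force: 0.3
```

Converted, -0.005 m / 0.8 = -0.0063, -0.003 m / 0.8 = -0.0038.

Request:
nudge_tcp(rows=[{"y": -0.0038, "finger_gap": 0}, {"y": -0.0063, "finger_gap": 0}, {"y": -0.0063, "finger_gap": 0}])

```text
time: 9.6
position: [0.6584, 0.1724, 0.1095]
tool_rot: [-2.766, -1.49, 0.001]
ft_force: [0.9, -0.2, 0.7]
grip_width: 0.002
grip_force: 0.3
```

Request:
nudge_tcp(rows=[{"y": -0.0038, "finger_gap": 0}, {"y": -0.0063, "finger_gap": 0}, {"y": -0.0063, "finger_gap": 0}])

```text
time: 9.9
position: [0.6542, 0.1753, 0.1095]
tool_rot: [-2.766, -1.49, 0.001]
ft_force: [0.7, -1.5, -0.2]
grip_width: 0.004
grip_force: 0.3
```

Converted, -0.004 m / 0.8 = -0.005, -0.002 m / 0.8 = -0.0025.

Request:
nudge_tcp(rows=[{"y": -0.0025, "finger_gap": 0}, {"y": -0.005, "finger_gap": 0}, {"y": -0.005, "finger_gap": 0}])

```text
time: 10.2
position: [0.6533, 0.1758, 0.1097]
tool_rot: [2.764, 1.486, 0.005]
ft_force: [6.5, -2.6, -3.8]
grip_width: 0.007
grip_force: 3.3
```

Request:
nudge_tcp(rows=[{"y": -0.0025, "finger_gap": 0}, {"y": -0.0025, "finger_gap": 0}])

```text
time: 10.4
position: [0.6532, 0.1759, 0.1098]
tool_rot: [2.762, 1.484, 0.009]
ft_force: [9.5, -3.6, -5.6]
grip_width: 0.007
grip_force: 5.1
```

Request:
nudge_tcp(rows=[{"y": -0.0025, "finger_gap": 0}, {"y": -0.0025, "finger_gap": 0}])

```text
time: 10.6
position: [0.6531, 0.1759, 0.1099]
tool_rot: [2.761, 1.481, 0.012]
ft_force: [14.2, -5.0, -7.6]
grip_width: 0.004
grip_force: 7.0
```

It stalled with the force at 15 N, so the bolt is at its stop. I back off and take a last look.

Converted, -0.1 m / 0.8 = -0.125, 0.03 m / 0.8 = 0.0375.

Request:
nudge_tcp(rows=[{"y": 0.0125, "finger_gap": 0}, {"y": 0.0313, "finger_gap": 0}, {"y": 0.0375, "z": -0.025, "finger_gap": 0}, {"y": 0.0375, "z": -0.075, "finger_gap": 0}, {"x": -0.025, "y": 0.025, "z": -0.1125, "finger_gap": 0}, {"x": -0.075, "z": -0.1125, "finger_gap": 0}, {"x": -0.1125, "y": -0.025, "z": -0.1125, "finger_gap": 0}, {"x": -0.125, "y": -0.025, "z": -0.1125, "finger_gap": 0}, {"x": -0.125, "y": -0.025, "z": -0.1125, "finger_gap": 0}, {"x": -0.125, "y": -0.025, "z": -0.1125, "finger_gap": 0}])

```text
time: 11.6
position: [0.5772, 0.1078, 0.1999]
tool_rot: [-2.766, -1.49, -0.002]
ft_force: [-0.0, 0.2, 0.2]
grip_width: 0.005
grip_force: 0.0
```

Run:
```python
from h import *
import pickle
s=telemetry.get_state();im=get_image("wrist");pickle.dump(s,open("w5.pkl","wb"))
sc=get_image("scene")
a=im[0:240,100:560,::-1]
cv2.imwrite("pics/w5.png",np.vstack([cv2.resize(a,(600,313)),cv2.resize(sc[140:225,200:363,::-1],(600,280))]))
```

```text
(no output)
```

View pics/w5.png

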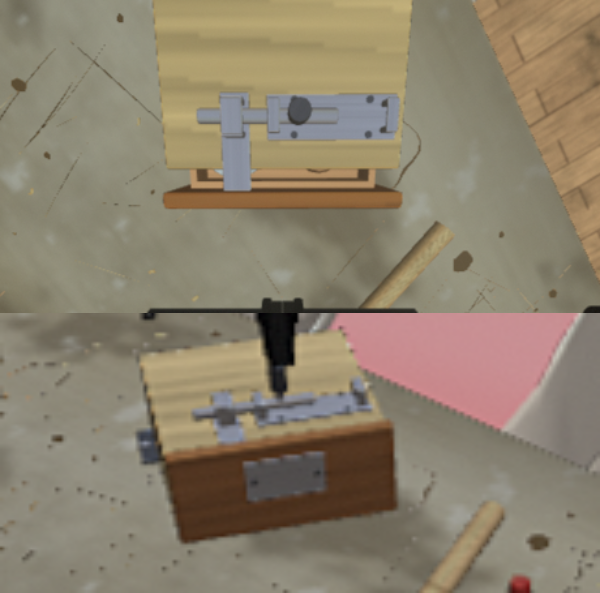

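The bolt rod passes through the keeper (columns 220–247) and its tip at column 198 stands out about 16 mm, against 17 mm expected at full travel. The tray is in and the gripper is clear.

```bash
python3 -c "
from bench import ctrl, telemetry, get_image, camera_model
print(ctrl.close_job())"
```

```text
the job is handed in; nothing more can be done
None
```

The tray is latched and stayed in after I let go, and the bolt is pushed to its stop through the keeper. I never moved the arm near the glue bottle or the sanding block, and handed the job in at about 12 s of the 43 s allowed.

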